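# Reset the locked pull-set dial of the exposure timer

## Robot

A 6-joint arm with a two-finger parallel gripper is mounted at the origin on a cart in front of the work surface, level with it; the furniture and walls round the work are solid. World frame = base frame: x ahead of the robot, y to its left, z up, the work surface at z = 0. Lengths are in m, angles in degrees, forces in N, time in s.
With the tool pointing down it reaches from about 0.375 to 0.75 m from the base axis. Payload 9 kg.
Tool frame: the origin (TCP) lies where the fingers leave the gripper's body, on its centre line; the fingertips stand 73 mm ahead of it and the grasp point (between the pads) lies 54 mm ahead of it (robot.tip_reach is the distance from the TCP to the fingertips, in m); z points along the fingers, y is the line along which they close (so a half turn about z gives the same grasp; the last joint's range is limited). The gripper opens to 85 mm and grips with 20 to 120 N. Pads are 22 mm wide; open, the fingers measure 114 mm over their backs; the gripper's body (76 mm by 85 mm) begins 54 mm behind the grasp point. The pads swing forward as they close: fully open they stand 13 mm farther back than shut.
Start: joints at [63.616, 5.964, 5.575, 89.605, 0, 77.527], TCP at [0.144, 0.582, 0.304] pointing down, gripper open.
Joint ranges: [-171.21, 171.21], [-48.23, 106.86], [-62.78, 66.21], [-105.2, 120.99], [-86.42, 89.51], [-180, 180]. Speed limits (degrees/s): [127.2, 127.2, 147.25, 180, 180, 180].

## Interface

Orientations are given as [roll, pitch, yaw] about the fixed x, y, z axes, in that order (R = Rz(yaw) Ry(pitch) Rx(roll)).
In Python, from plant import robot gives the robot as it stands. Calls block until the motion is done:
- robot.move_pose(position, orientation): joint-space move of the TCP to a pose.
- robot.line_to(position, vel=0.15, rotation=None, guard=None): straight line of the TCP; rotation=None keeps the orientation; vel is the mean speed in m/s. With guard (N) it stops when the force on the tool has changed by that much, and returns True; else False.
- robot.goto_joints(angles): joint-space move.
- robot.set_gripper(opening): finger opening in m; the grip force is fixed at half the most; returns when the fingers have stopped.
- robot.pause(seconds).
- robot.ik(position, orientation): joint angles nearest the present ones, or None.
- robot.observe(): the state.
- robot.grab_frame(name): name is "scene" or "top" or "wrist"; returns the picture (480x640x3 uint8, blue, green, red); there is no depth.
- robot.get_calibration(name): a dict with "vertical_fov" (degrees; the focal length in pixels is half the picture's height over the tangent of half this angle, whatever the lens; pixels are square), "cx", "cy" (the principal point, pixels), "rvec" (rotation vector, rad) and "tvec" (3), from world to camera coordinates, as OpenCV has them. Camera axes: x right, y down, z forward; pixel columns grow to the right and rows downward; lengths in m; the calibration is good to about 2 mm. A picture is of the moment at which its call begins: read the wrist's pose just before it. get_calibration takes no time and is no camera call; for the wrist camera it gives the pose at the moment of the call.
A pose or a line that the arm cannot do raises robot.IKError and nothing moves.
- robot.job_done(): hands the job in; it is judged then, once.
The state is a dict: "time": time; "q": joint angles; "qvel": joint speeds; "joint_torque": joint torques, N m; "tool_pos": TCP position; "tcp_rot": TCP orientation; "ft_force": force on the tool from outside, world axes, zero at the start; "torque": the same for the moment, N m; "gripper_width": finger opening in m; "gripper_force": force on a finger pad.
Only numpy, scipy, OpenCV 4.12 (cv2) and the standard library are available. Lean on these libraries where they do the work, as an engineer would, in place of code of your own. Each camera call takes 0.05 s, during which the arm holds its last target. There are 200 camera calls.

## Task

The dial on top of the exposure timer is locked at its home line. Pull it straight up to free it, turn it clockwise past the raised index tab until you feel the locking slot that lies a little beyond the tab, and push it back in there until it is fully home, then let go. Be gentle: never force the dial against its lock (no twisting while it is in, no hard pushing where there is no slot), and leave the other things on the bench where they are.

Things in the scene. Friction and masses are not known exactly. Their poses are not given: they have to be found in the camera images.
- timer: the exposure timer: a grey box with an aluminium top plate, 160 (x) by 190 (y) by 58 mm high, fixed to the bench. Origin at the centre of its underside; z up; -x is its front (blank display window). The dial's axis is vertical, at x -25 mm, y +30 mm in this frame. The dial's home line (thick engraved line) lies in the direction +y from the dial's axis.
- dial_grip (a point): a point on the dial's axis inside its upright grip bar, 33 mm above the timer's top when the dial is in; rises with the dial. The black grip bar is 44 mm long, 14 mm wide (grasp across the width) with flat sides and reaches from 10 to 44 mm above the timer's top (dial in). Below it lies a round skirt of 56 mm diameter. x axis: along the bar, towards the pointer nose and white line; z up.
- index_tab (a point): the raised dark steel index tab, 20 mm long radially, 6 mm wide and 6 mm high, on a steel ring (82 mm diameter, 2.5 mm high) round the dial; this point is at the top of its outer end, 56 mm from the dial's axis. It stands 0.70 to 0.92 rad clockwise (from above) from the home line. It does not move. The locking slot lies 0.10 to 0.50 rad clockwise beyond the tab's direction, as seen from the dial's axis; where exactly is not visible and must be felt.
- dial_stem (a joint): how far the dial is pulled up (m): 0 fully home, 0.014 upper stop. Slides with 3 N friction, stays where left. Unlocked above 0.008. Only at home and in the slot can it go down to 0; elsewhere a hidden 6 mm wide key under the dial meets a springy land at 0.008 (about 4 N per mm of pressing, besides the friction). The slot takes the key within about 0.025 rad either side of its middle.
- dial (a joint): how far the dial is turned (rad), growing clockwise seen from above; 0 when the pointer is at the home line. It starts within 0.06 of 0. Stops at -0.15 and 1.9. While the dial is in at home it has play up to about 0.15 and is then blocked. Turns with about 0.04 N m of friction and stays where it is left. The key sits 40 mm from the axis; more than 20 N on the key damages the lock.
- pin_tin: flat tin 42x64x18 mm lying on the timer's top, rear right; leave alone
- film_can: film can, 35 mm diameter, 51 mm high, standing right of the timer; leave alone
- clip: black bulldog clip 32x51x16 mm lying left of the timer; leave alone
- eraser: eraser 23x46x13 mm, lying behind the yellow pad; leave alone
- tape: roll of masking tape, 118 mm diameter, 25 mm high, behind the yellow pad, right; leave alone
- bottle_small: small brown bottle, 32 mm diameter, 72 mm high; leave alone
- bottle_big: larger brown bottle, 48 mm diameter, 105 mm high; leave alone

How it is judged (in metres and radians):
On the way, in this order (a step that is already met when the one before it is completed fails the run):
1. the dial is pulled out of its lock at home (more than 9 mm up) (value of joint dial_stem above 0.009 m and value of joint dial below 0.5 rad), for 0.1 s.
2. the dial is turned clockwise away from home while out (more than 0.6 rad, more than 3 mm up) (value of joint dial above 0.6 rad and value of joint dial_stem above 0.003 m), for 0.1 s.
At the end, for the whole second after the job is handed in: the dial is home again (less than 2 mm out) and turned more than 0.6 rad clockwise from the home line, which is possible only in the locking slot beyond the tab; it is at rest (value of joint dial_stem below 0.002 m and value of joint dial above 0.6 rad and velocity of joint dial_stem below 0.01 m/s); the robot touches nothing.
It fails at once if more than 20 N on the dial's lock (twisted while locked, or pushed down where there is no slot) (contact force between lock_key and anything else above 20 N).
It fails at once if another thing on the bench is moved by more than 25 mm (distance of any of pin_tin, film_can, clip, eraser, tape, bottle_small, bottle_big from where it was at the start of the episode above 0.025 m).
It also fails if it takes over 61 s, if anything falls off the work surface, if the arm or the gripper's body presses on something with over 40 N, if the wrist force passes 120 N, or if a joint passes its speed limit or range.

## Working session

There is one attempt and no reset: what is moved stays moved. The work goes in short steps, each a Python script; the robot and the scene stay as the last script left them, time stands still between calls to the robot, and variables do not carry over. Pictures are saved under pics/ and viewed, at most 10 in all, crops included, and the job is handed in when it is done.

```bash
mkdir -p pics; ls; python3 - <<'E'
from plant import robot
import cv2,numpy as np
for n in ("top","scene"):
    cv2.imwrite(f"pics/{n}0.png",robot.grab_frame(n)); print(n,robot.get_calibration(n))
s=robot.observe(); print(s)
E
```

```text
pics
top {'vertical_fov': 48.79027785270788, 'cx': 319.18080142295423, 'cy': 244.02411686823478, 'rvec': array([ 2.12371943, -2.16510219,  0.1481242 ]), 'tvec': array([-0.00701521,  0.61611887,  1.17328746])}
scene {'vertical_fov': 47.18441389107815, 'cx': 322.41677454002007, 'cy': 240.03916200351796, 'rvec': array([ 1.84275379, -0.93171131,  0.62113342]), 'tvec': array([-0.37857219,  0.29382961,  0.83562272])}
{'time': 0.1, 'q': array([ 6.36149464e+01,  5.99397689e+00,  5.53151674e+00,  8.96046217e+01,
       -1.04583233e-03,  7.75266957e+01]), 'qvel': array([-0.03047381, -0.01943203,  0.08240533, -0.07943855, -0.03939608,
        0.07659572]), 'joint_torque': array([ 7.58312963e-03, -5.58209109e+01,  5.04719245e+01,  1.31315427e-02,
       -2.42989599e-04,  8.44104051e-06]), 'tool_pos': array([0.14415377, 0.58220489, 0.30321252]), 'tcp_rot': array([-1.79934276e+02, -1.34675138e-02,  1.66088244e+02]), 'ft_force': array([ 0.13347242, -0.64744064,  0.12493396]), 'torque': array([ 0.01123193, -0.0042287 , -0.03959253]), 'gripper_force': 0.0, 'gripper_width': 0.08531790033149649}
```

View pics/top0.png

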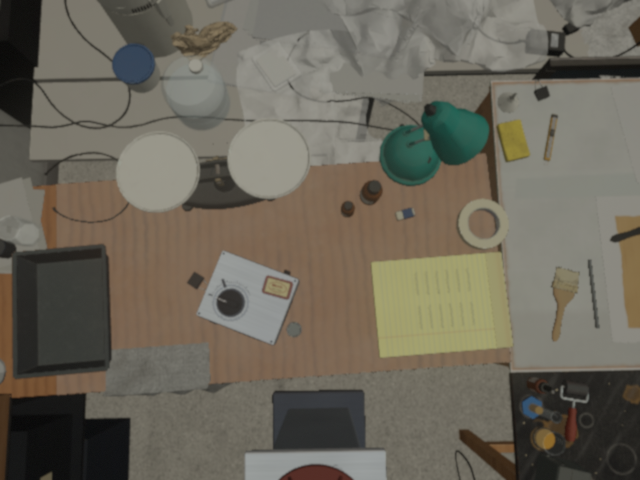

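View pics/scene0.png

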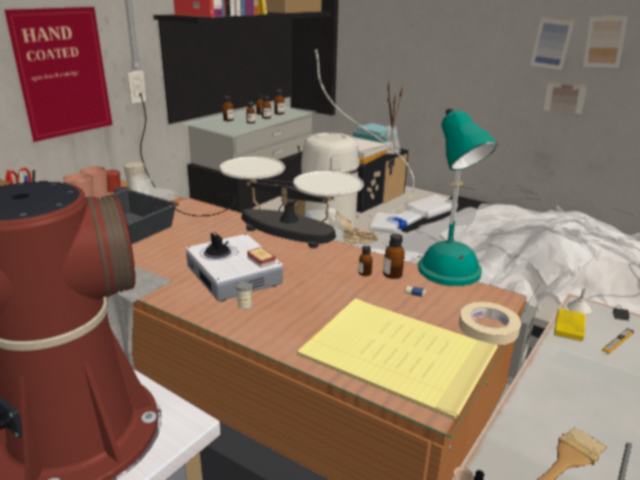

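The top view shows the timer centred near (248,297), with the dial at (231,302) and the pin tin at (278,287). The clip is at (196,280) and the film can at (294,328). The scene view agrees with this layout.

```bash
cat > h.py <<'E'
from plant import robot
import cv2,numpy as np
def cal(n):
    c=robot.get_calibration(n); f=240/np.tan(np.radians(c['vertical_fov']/2))
    return np.array([[f,0,c['cx']],[0,f,c['cy']],[0,0,1]]),np.array(c['rvec'],float),np.array(c['tvec'],float)
def ray(C,uv,z):
    K,r,t=C; R=cv2.Rodrigues(r)[0]; o=-R.T@t
    d=R.T@np.linalg.inv(K)@np.array([uv[0],uv[1],1.]); return o+d*(z-o[2])/d[2]
def proj(C,p): return cv2.projectPoints(np.array(p,float).reshape(-1,1,3),C[1],C[2],C[0],None)[0].reshape(-1,2)
E
python3 - <<'E'
from h import *
C=cal("top")
for n,uv,z in [("dial",(231,302),.1),("cornTL",(229,253),.058),("TR",(299,280),.058),("BR",(274,343),.058),("BL",(197,312),.058),("tin",(278,287),.076)]: print(n,ray(C,uv,z))
im=cv2.imread("pics/top0.png")[240:355,180:320]; cv2.imwrite("pics/tc.png",cv2.resize(im,None,fx=5,fy=5,interpolation=cv2.INTER_CUBIC))
Cw=cal("wrist"); R=cv2.Rodrigues(Cw[1])[0]; print("wristcam pos",-R.T@Cw[2],"axis",R[2]); print(robot.observe()['tcp_rot'])
E
```

```text
dial [0.48494288 0.17389857 0.1       ]
cornTL [0.59733424 0.18622749 0.058     ]
TR [0.53290526 0.02803563 0.058     ]
BR [0.39431632 0.08530152 0.058     ]
BL [0.46571641 0.25712463 0.058     ]
tin [0.51691555 0.07398136 0.076     ]
wristcam pos [0.07930141 0.59798187 0.37234923] axis [ 0.25572982 -0.06484182 -0.9645713 ]
[-1.79934276e+02 -1.34675138e-02  1.66088244e+02]
```

View pics/tc.png

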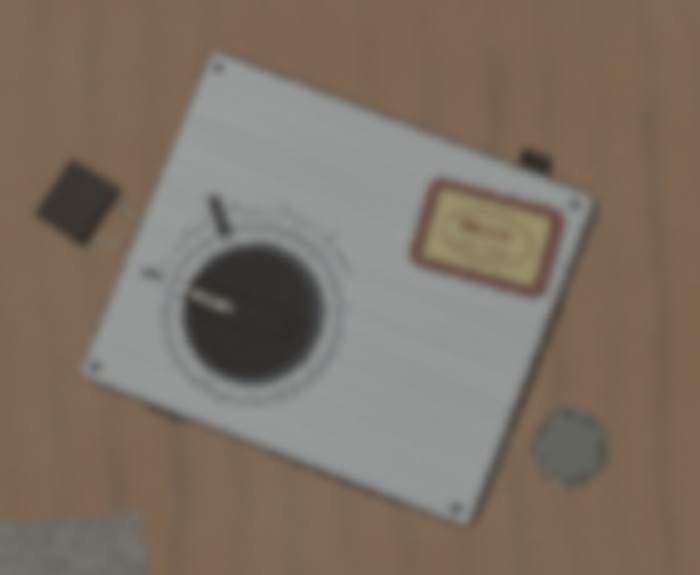

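The crop gives these full-image corners: TL (223,250.6), TR (298.6,280), BR (274,344.4), BL (197,314.4). The dial centre is (230.6,302.4). The home mark points left and slightly up, with the tab clockwise of it. Next I'll look from the wrist camera.

```bash
python3 - <<'E'
from h import *
C=cal("top")
P=[ray(C,uv,.058)[:2] for uv in [(223,250.6),(298.6,280),(274,344.4),(197,314.4)]]
P=np.array(P); c=P.mean(0); ydir=(P[0]-P[1])+(P[3]-P[2]); a=np.arctan2(ydir[1],ydir[0])
print("sizes",[np.linalg.norm(P[i]-P[i-1]) for i in range(4)],"c",c,"ydir deg",np.degrees(a))
x=np.array([np.sin(a),-np.cos(a)]); y=np.array([np.cos(a),np.sin(a)]); d=c-.025*x+.03*y
print("dial from box",d,"skirt",ray(C,(230.6,302.4),.068))
yaw=np.degrees(a)-180
print(robot.ik([*d,.265],[180,0,yaw]))
robot.move_pose([*d,.265],[180,0,yaw]); robot.pause(.3)
Cw=cal("wrist"); im=robot.grab_frame("wrist"); cv2.imwrite("pics/w1.png",im); np.savez("w1",K=Cw[0],r=Cw[1],t=Cw[2])
s=robot.observe(); print(s['time'],s['q'],s['tool_pos'],s['tcp_rot'])
print(proj(Cw,[[*d,.058],[*d,.102],[*d+.056*y,.058] if 0 else [d[0]+.056*y[0],d[1]+.056*y[1],.058]]))
E
```

```text
sizes [np.float64(0.15372348314106438), np.float64(0.18481626055615424), np.float64(0.15246646658044205), np.float64(0.18511868340975907)] c [0.49692105 0.14280436] ydir deg 67.87822142771095
dial from box [0.48505871 0.18001034] skirt [0.48527463 0.18029015 0.068     ]
[  5.85383488  -8.78062748 -12.99200217  85.78862531   0.
 -62.02438654]
2.5417 [ 5.87641205e+00 -8.77604746e+00 -1.29897063e+01  8.57890027e+01
  8.32649634e-04 -6.20151597e+01] [0.48499701 0.18020578 0.26498209] [ 1.79997259e+02 -5.13612105e-04 -1.12108428e+02]
[[313.59597178 227.83250235]
 [313.55002273 242.25708422]
 [313.5934394  289.20514564]]
```

View pics/w1.png

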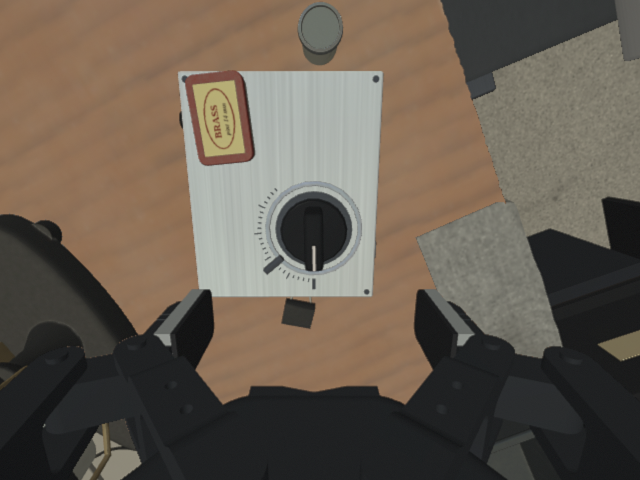

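The wrist view shows the ring centred near (314,228), against a predicted (313.6,227.8). The pointer's white line runs from (314,246) to (314,270), the home line is at (314,284), and the tab runs from (283,258) to its outer end at (265,270). Now the tab and pointer angles.

```bash
python3 - <<'E'
from h import *
w=np.load("w1.npz"); C=(w['K'],w['r'],w['t']); im=cv2.imread("pics/w1.png")
crop=im[170:300,235:385]; cv2.imwrite("pics/w1c.png",cv2.resize(crop,None,fx=4.5,fy=4.5,interpolation=cv2.INTER_CUBIC))
d=np.array([.48506,.18001])
# corners of plate, check
for uv,z in [((314,228),.0605),((265.5,270),.0665),((283,258),.0665),((314,290),.058),((314,279),.058),((314,247),.102),((314,270),.1)]:
    p=ray(C,uv,z)[:2]-d; print(uv,p,np.linalg.norm(p),np.degrees(np.arctan2(p[1],p[0])))
P=[ray(C,u,.058) for u in [(179.5,71.5),(382.5,71.5),(373,296),(199,296)]]
print([np.linalg.norm(P[i]-P[i-1]) for i in range(4)],np.mean(P,0))
y=P[3]-P[0]+P[2]-P[1]; print(np.degrees(np.arctan2(y[1],y[0])))
E
```

```text
(314, 228) [-0.00048939 -0.0002986 ] 0.0005732908578426143 -148.61100950235175
(265.5, 270) [0.05074678 0.01677674] 0.053448054590184944 18.29373925232218
(283, 258) [0.03275723 0.01253097] 0.03507222714250132 20.93387488721873
(314, 290) [0.02104001 0.05272101] 0.05676431409653185 68.24394004230186
(314, 279) [0.01709884 0.04301573] 0.04628955395777033 68.3220808237643
(314, 247) [0.00103678 0.0034146 ] 0.0035685305493011895 73.11003802840011
(314, 270) [0.00795529 0.02045383] 0.021946433651901236 68.74701020499786
[np.float64(0.183061242295848), np.float64(0.15210845303375503), np.float64(0.18299926799557076), np.float64(0.15529312021239927)] [0.4968918  0.14395717 0.058     ]
67.81623859367392
```

View pics/w1c.png

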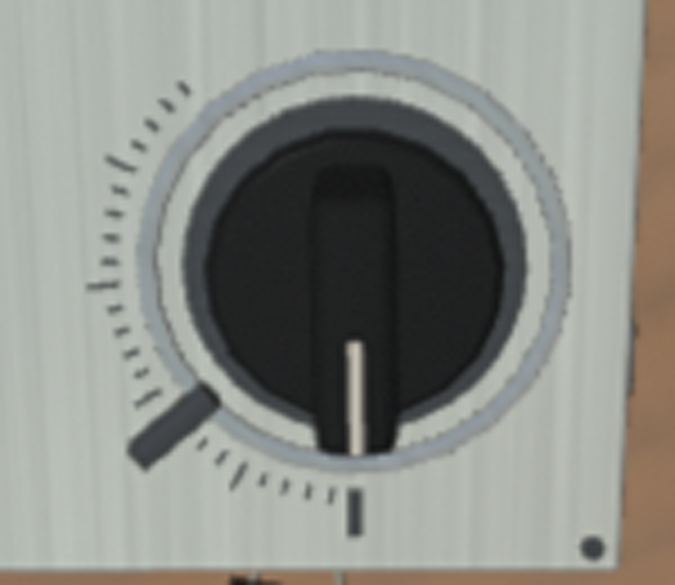

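```bash
python3 - <<'E'
from h import *
def p(m):
    s=robot.observe(); print(m,round(s['time'],2),np.round(s['tool_pos'],4),np.round(s['tcp_rot'],2),'F',np.round(s['ft_force'],1),'T',np.round(s['torque'],2),'g',round(s['gripper_width'],4),s['gripper_force'].__round__(1),'q6',round(s['q'][5],2))
d=[.4850,.1800]; yaw=-111.9
print(robot.tip_reach)
robot.set_gripper(.045)
robot.move_pose([*d,.19],[180,0,yaw]); p('above')
print(robot.line_to([*d,.148],vel=.05,guard=8)); p('down')
robot.set_gripper(.0); robot.pause(.2); p('grip')
z=robot.observe()['tool_pos'][2]
print(robot.line_to([*d,z+.012],vel=.02,guard=25)); robot.pause(.2); p('up')
cv2.imwrite("pics/w2.png",robot.grab_frame("wrist"))
E
```

```text
0.0726
above 3.42 [0.4844 0.1799 0.19  ] [ 1.7991e+02 -5.0000e-02 -1.1190e+02] F [-0.8 -0.6  0.7] T [ 0.01  0.   -0.  ] g 0.0454 0.0 q6 -62.24
False
down 4.41 [0.4852 0.18   0.1483] [-1.7998e+02  1.0000e-02 -1.1190e+02] F [-0.2  0.1 -0.6] T [ 0.02 -0.03 -0.04] g 0.0451 0.0 q6 -62.25
grip 4.99 [0.4852 0.1801 0.1484] [-1.7997e+02  2.0000e-02 -1.1190e+02] F [-1.4 -1.   6.3] T [-0.07  0.34  0.04] g 0.013 60.9 q6 -62.25
False
up 5.97 [0.4851 0.18   0.1608] [-1.7998e+02  1.0000e-02 -1.1190e+02] F [1.6 0.2 1.5] T [ 0.13 -0.16  0.05] g 0.0131 60.5 q6 -62.25
```

View pics/w2.png

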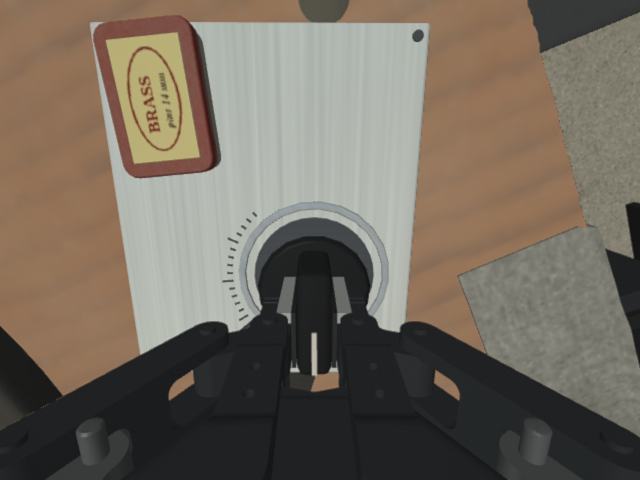

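The bar is gripped and the dial is about 12 mm up. Next I turn it past the tab and probe for the slot.

```bash
cat > probe.py <<'E'
from h import *
d=[.4850,.1800]; Z0=.1484; Q0=-62.25
def p(m):
    s=robot.observe(); print(m,round(s['time'],2),'stem',np.round((s['tool_pos'][2]-Z0)*1e3,2),'xy',np.round(s['tool_pos'][:2],4),'F',np.round(s['ft_force'],1),'Tz',round(s['torque'][2],2),'dial',round(np.radians(s['q'][5]-Q0),3),'g',round(s['gripper_width'],4))
def turn(a):
    q=robot.observe()['q'].copy(); q[5]=Q0+np.degrees(a); robot.goto_joints(q)
def z(stem,guard=None,vel=.02):
    return robot.line_to([*d,Z0-.0002+stem],vel=vel,guard=guard)
E
python3 - <<'E'
from probe import *
turn(.3); p('t')
turn(.9); robot.pause(.1); p('t')
a=.9
while a<1.42:
    z(.0105); robot.pause(.1); turn(a); robot.pause(.05)
    hit=z(.0045,guard=11); p(f'{a:.2f} {hit}')
    if not hit: break
    a+=.03
E
```

```text
t 6.41 stem 12.19 xy [0.4848 0.1802] F [-0.9  2.9  1.7] Tz -0.01 dial 0.296 g 0.013
t 7.13 stem 12.03 xy [0.4843 0.1808] F [-1.8  4.9  2.3] Tz -0.03 dial 0.897 g 0.013
0.90 True 8.03 stem 6.93 xy [0.4843 0.1808] F [-1.6  1.   4.2] Tz 0.07 dial 0.898 g 0.0129
0.93 False 9.22 stem 4.0 xy [0.4846 0.1804] F [-2.1  6.4  1.3] Tz -0.19 dial 0.928 g 0.0131
```

```bash
python3 - <<'E'
from probe import *
robot.pause(.2); p('0')
for a in (.936,.944):
    turn(a); robot.pause(.2); p(a)
E
```

```text
0 9.43 stem 4.03 xy [0.4846 0.1804] F [-2.1  7.  -0.2] Tz -0.23 dial 0.929 g 0.0127
0.936 9.88 stem 4.0 xy [0.4846 0.1805] F [-1.4  4.8  1. ] Tz -0.15 dial 0.936 g 0.0125
0.944 10.32 stem 3.97 xy [0.4846 0.1805] F [-1.6  4.9  1. ] Tz -0.03 dial 0.944 g 0.013
```

```bash
python3 - <<'E'
from probe import *
turn(.949); robot.pause(.15); p('t')
for st in (.002,0,-.001):
    h=z(st,guard=10,vel=.01); robot.pause(.1); p((st,h))
    if h: break
cv2.imwrite("pics/w3.png",robot.grab_frame("wrist"))
E
```

```text
t 10.72 stem 3.99 xy [0.4846 0.1805] F [-0.5  3.9  1.3] Tz -0.04 dial 0.949 g 0.0132
(0.002, False) 11.2 stem 1.52 xy [0.4847 0.1804] F [-1.7  7.4  0.2] Tz -0.04 dial 0.948 g 0.0127
(0, True) 11.57 stem 0.01 xy [0.4846 0.1805] F [-1.4  0.2  5.1] Tz -0.03 dial 0.948 g 0.013
```

The dial has bottomed at 0, so I release it, back off and check.

```bash
python3 - <<'E'
from probe import *
robot.set_gripper(.04); p('open')
robot.line_to([*d,.25],vel=.08); 
s=robot.observe()['q'].copy(); s[5]=Q0; robot.goto_joints(s); 
robot.move_pose([*d,.265],[180,0,-112.12]); robot.pause(.3); p('look')
cv2.imwrite("pics/w4.png",robot.grab_frame("wrist"))
E
```

```text
open 12.0 stem -0.76 xy [0.4842 0.1809] F [-0.2  0.8 -0.4] Tz -0.0 dial 0.948 g 0.0401
look 14.88 stem 116.17 xy [0.4849 0.18  ] F [-0.5 -0.2  0.4] Tz -0.03 dial 0.004 g 0.0402
```

View pics/w4.png

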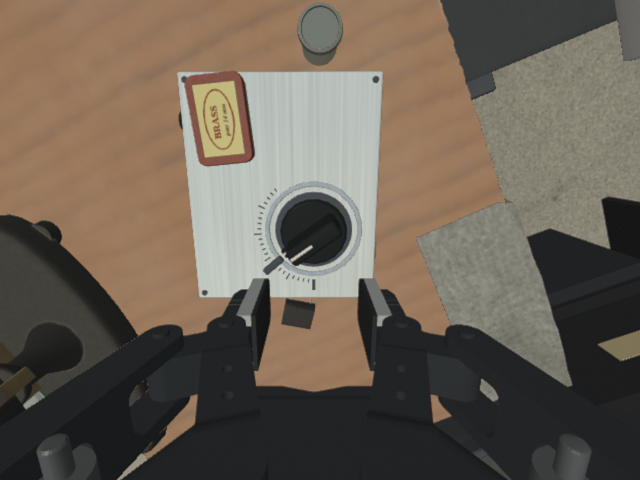

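```bash
python3 - <<'E'
from h import *
a=cv2.imread("pics/w1.png");b=cv2.imread("pics/w4.png")
def ln(im):
    g=im.astype(int); m=((g.min(2)>135)).astype(np.uint8)
    M=np.zeros_like(m); cv2.circle(M,(313,235),34,1,-1); m&=M
    n,l,s,c=cv2.connectedComponentsWithStats(m)
    for i in range(1,n):
        if 25<s[i,4]<400:
            ys,xs=np.where(l==i); v=cv2.fitLine(np.c_[xs,ys].astype(np.float32),cv2.DIST_L2,0,.01,.01).ravel()
            print(s[i],c[i],v[:2])
            w=np.load("w1.npz");C=(w['K'],w['r'],w['t'])
            p=[ray(C,c[i]+t*v[:2],.102)[:2] for t in(-10,10)]; q=p[1]-p[0]; print('dir deg',np.degrees(np.arctan2(q[1],q[0]))%180, 'r',np.linalg.norm((p[0]+p[1])/2-[.485,.18]))
ln(a);print();ln(b)
def skirt(im):
    m=((im.max(2)<75)*255).astype(np.uint8)[170:290,255:375]; cs=max(cv2.findContours(m,0,1)[0],key=cv2.contourArea); print(cv2.boundingRect(cs),cv2.contourArea(cs))
skirt(a);skirt(b)
E
```

```text
[313 246   2  24  47] [313.4893617  257.25531915] [ 0.00272722 -0.9999963 ]
dir deg 67.72739406436654 r 0.011428451480706373
[285 254  20  14  51] [295.8627451  262.33333333] [0.85539794 0.51797146]
dir deg 125.0190801202454 r 0.020017751592195772
[324 257  15  11  36] [330.25       262.66666667] [ 0.86473507 -0.5022283 ]
dir deg 9.6681942416256 r 0.019695480016398353

[291 246  21  15  68] [301.07352941 253.07352941] [ 0.8187962 -0.5740842]
dir deg 14.044805555489717 r 0.012256151652149558
[299 258  40  12  90] [316.42222222 265.8       ] [ 0.99128914 -0.13170384]
dir deg 165.91979605908136 r 0.018064217674398565
(22, 23, 74, 78) 4066.0
(25, 29, 68, 67) 3415.5
```

```bash
python3 - <<'E'
import cv2,numpy as np
c=[cv2.resize(cv2.imread(f"pics/{n}.png")[175:290,255:375],None,fx=3.3,fy=3.3,interpolation=cv2.INTER_CUBIC) for n in("w1","w4")]
cv2.imwrite("pics/cmp.png",np.clip(np.hstack(c)*1.6,0,255).astype(np.uint8))
E
```

```text
(no output)
```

View pics/cmp.png

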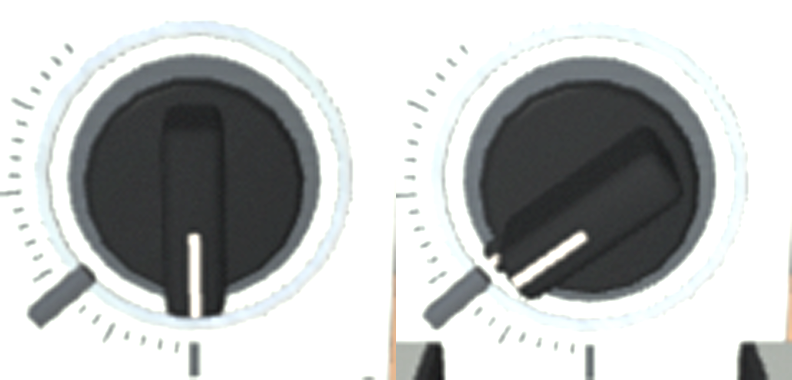

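The comparison hints that the skirt may sit about 1 px higher after the release, which would be a few mm. I'll press gently on the bar top with closed fingers, well under the lock limit, to make sure it's home.

```bash
python3 - <<'E'
from probe import *
def tp(m):
    s=robot.observe(); print(m,round(s['time'],2),'tipz',round(s['tool_pos'][2]-robot.tip_reach,4),np.round(s['ft_force'],1))
robot.set_gripper(0); robot.line_to([*d,.19],vel=.1); robot.pause(.1); tp('hover')
for g in (2.5,10):
    h=robot.line_to([*d,.165],vel=.01,guard=g); tp((g,h))
robot.pause(.2); tp('hold')
robot.line_to([*d,.265],vel=.1); robot.set_gripper(.04); robot.pause(.3)
cv2.imwrite("pics/w5.png",robot.grab_frame("wrist"))
c=[cv2.resize(cv2.imread(f"pics/{n}.png")[175:290,255:375],None,fx=3.3,fy=3.3,interpolation=cv2.INTER_CUBIC) for n in("w4","w5")]
cv2.imwrite("pics/cmp2.png",np.clip(np.hstack(c)*1.6,0,255).astype(np.uint8))
E
```

```text
hover 16.39 tipz 0.1183 [-0.3 -0.9  0.4]
(2.5, True) 17.9 tipz 0.102 [-1.2 -0.4  4.5]
(10, True) 18.23 tipz 0.102 [-2.  -1.2  5.5]
hold 18.43 tipz 0.102 [-1.4 -0.6  5.7]
```

View pics/cmp2.png

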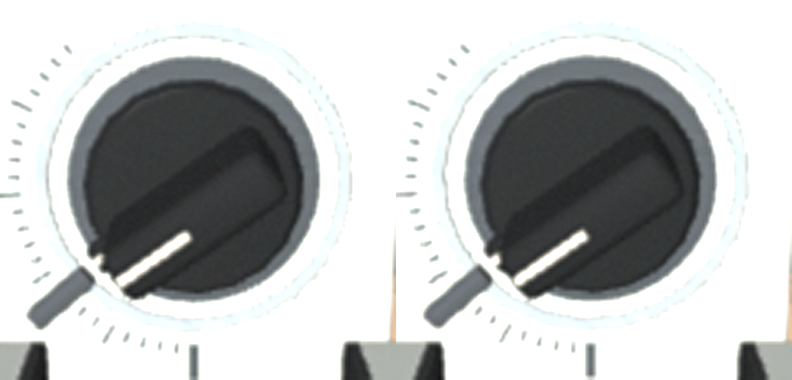

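The bar top is at z = 0.102 m, exactly its height with the dial in. It didn't move under 5.7 N, more than the 3 N friction, so the dial is home.

```bash
python3 -c "
from plant import robot
print(robot.job_done())"
```

```text
the job is handed in; nothing more can be done
None
```

The dial was pulled up, turned clockwise past the tab to about 0.95 rad, pushed fully home in the locking slot and released, and the job is handed in; no verdict came back.

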